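# Twist the blue lid off its spice jar

### The arm

A 7-joint arm with a two-finger parallel gripper is mounted at the origin on a cart in front of the work surface, level with it; the furniture and walls round the work are solid. World frame = base frame: x ahead of the robot, y to its left, z up, the work surface at z = 0. Lengths are in m, angles in rad, forces in N, time in s.
With the tool pointing down it reaches from about 0.35 to 0.9 m from the base axis. Payload 8.1 kg.
Tool frame: the origin (TCP) lies on the centre line of the jaws, within the pads' length; the fingertips stand 14 mm ahead of it and the grasp point (between the pads) lies 5 mm behind it; z points along the fingers, y is the direction in which the jaws open and shut (so a half turn about z gives the same grasp; the last joint's range is limited). The gripper opens to 92 mm and grips with 3 to 60 N. Pads are 19 mm wide; open, the fingers measure 130 mm over their backs; the gripper's body (75 mm by 190 mm) begins 47 mm behind the grasp point.
Start: joints at [1.228, 0.434, 0.025, 1.573, -0.012, 1.134, -0.075], TCP at [0.148, -0.607, 0.241] pointing down, gripper open.
Joint ranges: [-2.62, 2.62], [-0.44, 2.09], [-1.27, 1.32], [0.08, 2.57], [-1.32, 4.46], [0.12, 2], [-2.74, 2.74]. Speed limits (rad/s): [2.22, 2.22, 3.01, 3.01, 3.14, 3.14, 3.14].

### API

Orientations are given as a rotation vector (axis times angle).
In Python, from cell import observe, eyes, arm gives the robot as it stands.
- The arm moves only by the tool step_arm, never from a script. Its argument "series" is a list that holds one entry, the list of rows, each a list of 5 numbers: the finger opening in m, from 0 to 0.0918, then the shift along the world's x, y, z in m, then the turn about the world's z in degrees. In form: [[[hand, dx, dy, dz, spin], ...]]. A call has 1 to 20 rows; each row is the pose to reach, as a shift and turn from the pose measured when the call began; what a row does not reach only later rows make up. A row lasts 1/12 s, in which the tool goes at most 41.7 mm and 7.16 degrees, less where a joint would pass 70% of its speed; a pose out of reach is approached as far as the arm can. A call with a gripper value outside its range is refused whole. The fingers move at their own pace and stop on an object; "squeeze" is the grip in N (left out, the last holds). Time passes only in rows, so rows that repeat a pose let the fingers close. It gives the time, the measured TCP pose, the force and the opening at its end, in the units of the state.
- observe(): the state, without advancing time (a new reading comes with each control period).
- eyes.get_image(name): name is "scene" or "top" or "wrist"; returns (picture, depth): 480x640x3 uint8, red, green, blue; 480x640 float32, m along the optical axis (not along the pixel's ray), 0 where there is no reading.
- eyes.camera_params(name): a dict with "intrinsics" (3x3 intrinsics, pixels), "distortion" ([k1, k2, p1, p2, k3] as OpenCV has them; the pictures are not rectified), "position" and "attitude" of the camera in the world. Camera axes: x right, y down, z forward; pixel columns grow to the right and rows downward; lengths in m; the calibration is good to about 2 mm. A picture is of the moment at which its call begins: read the wrist's pose just before it. camera_params takes no time and is no camera call; for the wrist camera it gives the pose at the moment of the call.
- arm.sign_off(): hands the job in, once; it reports no verdict.
The state is a dict: "clock": time; "joints": joint angles; "dq": joint speeds; "joint_efforts": joint torques, N m; "position": TCP position; "ee_rot": TCP orientation; "force": force on the tool from outside, world axes, zero at the start; "ft_torque": the same for the moment, N m; "width": opening from 0.0 (shut) to 1.0 (fully open).
Only numpy, scipy, OpenCV 4.12 (cv2) and the standard library are available. Lean on these libraries where they do the work, as an engineer would, in place of code of your own. Each camera call takes 0.05 s, during which the arm holds its last target.

### The job

Three stoneware jars stand in a wooden caddy on the range; open the one with the blue lid so that it can be refilled. Unscrew the blue lid anticlockwise about a sixth of a turn until its thread lets go, lift it straight off, and set it down the same way up in the middle of the round green silicone trivet. Leave the white and the black lid closed on their jars.

Things in the scene. Friction and masses are not known exactly. Their poses are not given: they have to be found in the camera images.
- blue_lid: Blue ribbed screw lid, 54 mm in diameter, 30 mm high, 40 g; origin at the centre of its open lower edge, z up through the closed top. Starts closed on any one of the jars, lower edge 78 mm above the range, yaw within 0.06 rad of the caddy's. Turned anticlockwise (+yaw) it does not rise; free from 0.65 rad off the caddy's yaw, stop at 1.45, so 1.05 is best. Clear of the neck after 20 mm of lift.
- blue_lid_grip (a point): Point on the blue lid's axis, 6 mm below its top and 24 mm above its lower edge: a good height to grip its round side from above. The closed lid has 1.5 mm of vertical play and turns almost without friction; clockwise a stop blocks it within 0.2 rad.
- caddy: Wooden tray 85 x 275 x 30 mm with three white stoneware jars in a row along its y axis, at y = -90, 0 and +90 mm. Origin under the tray's centre on the range top. Tray and jars are held fast: neither slides nor turns. Jar bodies are 64 mm in diameter, shoulder at 73 mm height, neck rim at 94 mm.
- trivet: Round green silicone trivet, 120 mm in diameter and 10 mm thick, flat, does not slide; origin at the centre of its underside on the range top, so its top is 10 mm above its origin.
- white_lid: White lid, same shape and size as the blue one, closed on another of the jars: leave it alone.
- black_lid: Black lid, same shape and size as the blue one, closed on another of the jars: leave it alone.
Things that resemble listed ones, but are neither listed nor needed, are in the scene too. What is shaped like the trivet but orange is not meant.

How it is judged:
On the way, in this order (a step that is already met when the one before it is completed fails the run):
1. the blue lid has been turned at least 0.5 rad from the caddy's axis while still on its jar (angle between the x axis of blue_lid and the x axis of caddy, either way round above 0.5 rad and distance of blue_lid from where it was at the start of the episode below 0.012 m), for 0.05 s.
2. the blue lid is lifted off, its lower edge above the jar's rim (z of blue_lid in the frame of caddy above 0.097 m), for 0.05 s.
At the end, for the whole second after the job is handed in: The blue lid stands at rest, closed top up (within 10 degrees), on the green trivet with its centre within 35 mm of the trivet's centre; the white and black lids are still closed in place on their jars (moved less than 12 mm, yaw still within 0.45 rad of the caddy's) (horizontal distance between blue_lid and trivet below 0.035 m and z of blue_lid in the frame of trivet between 0.006 and 0.015 m and angle between blue_lid's own z axis and vertical below 0.17 rad and linear speed of blue_lid below 0.02 m/s and distance of each of white_lid, black_lid from where it was at the start of the episode below 0.012 m and angle between the x axis of each of white_lid, black_lid and the x axis of caddy, either way round below 0.45 rad); the robot touches nothing.
It fails at once if the white or the black lid comes off its jar (distance of any of white_lid, black_lid from where it was at the start of the episode above 0.03 m).
It also fails if it takes over 35 s, if anything falls off the work surface, if the arm or the gripper's body presses on something with over 40 N, if the wrist force passes 120 N, or if a joint passes its speed limit or range.

## Working session

There is one attempt and no reset: what is moved stays moved. The work goes in short steps, Python scripts to look and compute and a tool call to move; the robot and the scene stay as the last step left them, time stands still between calls to the robot, and variables do not carry over. Pictures are saved under pics/ and viewed, and the job is handed in when it is done.

Besides the shell and the picture viewer there is one more tool, called after "Request:" as name(argument=value, ...), one argument or row to a line, values as JSON. step_arm: Moves the arm, as the interface text tells. Its arguments: {"type":"object","properties":{"series":{"type":"array"},"squeeze":{"type":"number"}},"required":["series"]}

```bash
ls; mkdir -p pics; python3 - <<'E'
from cell import observe, eyes, arm
import cv2,numpy as np
print(observe())
for n in ["scene","top","wrist"]:
    p=eyes.camera_params(n); im,d=eyes.get_image(n)
    print(n,p)
    cv2.imwrite(f"pics/{n}0.png",im[:,:,::-1]); np.savez(f"{n}0.npz",im=im,d=d,K=p["intrinsics"],D=p["distortion"],pos=p["position"],att=p["attitude"])
E
```

```text
pics
{'clock': 0.0, 'joints': array([ 1.22836924,  0.43523156,  0.02502416,  1.57412397, -0.01160938,
        1.13398674, -0.07511638]), 'dq': array([ 9.91269358e-05,  1.40536344e-03, -4.92408049e-04, -5.62789812e-06,
        5.36210193e-04,  2.37305268e-03,  5.48683264e-04]), 'joint_efforts': array([ 3.32244808e-04, -6.67853308e+01,  9.84687880e-01, -3.14460397e+01,
       -6.08412805e-02,  4.29440523e-02,  1.37794123e-04]), 'position': array([ 0.1482598 , -0.60664597,  0.23992983]), 'ee_rot': array([-3.11750373e+00, -3.75416639e-01,  5.46949666e-04]), 'force': array([-0.38619099,  0.20429861, -0.35038829]), 'ft_torque': array([ 0.00929099,  0.02114722, -0.01935232]), 'width': 0.9995134542892161}
scene {'intrinsics': array([[559.17704322,   0.        , 315.25702623],
       [  0.        , 559.17704322, 236.51325268],
       [  0.        ,   0.        ,   1.        ]]), 'distortion': array([-0.01122822,  0.        ,  0.        ,  0.        ,  0.        ]), 'position': array([ 0.03159639, -0.52797508,  0.54901817]), 'attitude': array([-2.00958435,  0.74241535, -0.39525706])}
top {'intrinsics': array([[554.82590303,   0.        , 324.80721981],
       [  0.        , 554.82590303, 246.6052883 ],
       [  0.        ,   0.        ,   1.        ]]), 'distortion': array([-0.08629126,  0.        ,  0.        ,  0.        ,  0.        ]), 'position': array([0.30051063, 0.05243404, 0.99574064]), 'attitude': array([-2.00749283,  2.21280512, -0.2427789 ])}
wrist {'intrinsics': array([[424.91403226,   0.        , 319.60630032],
       [  0.        , 424.91403226, 242.69545176],
       [  0.        ,   0.        ,   1.        ]]), 'distortion': array([-0.0384614,  0.       ,  0.       ,  0.       ,  0.       ]), 'position': array([ 0.22933015, -0.58786259,  0.38380604]), 'attitude': array([ 2.26691862, -1.77998319, -0.28179413])}
```

View pics/scene0.png

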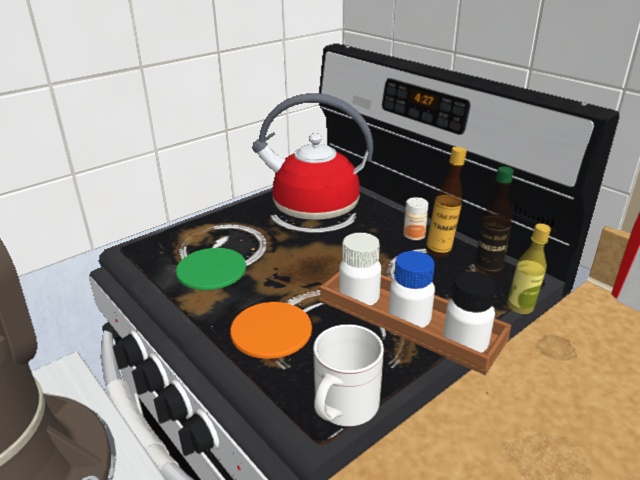

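View pics/top0.png

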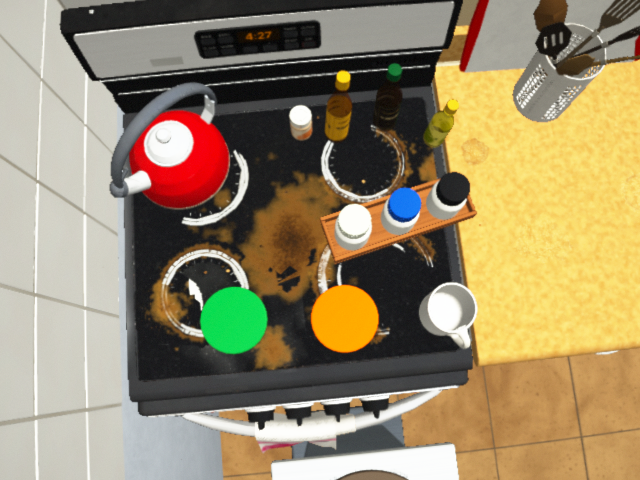

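View pics/wrist0.png

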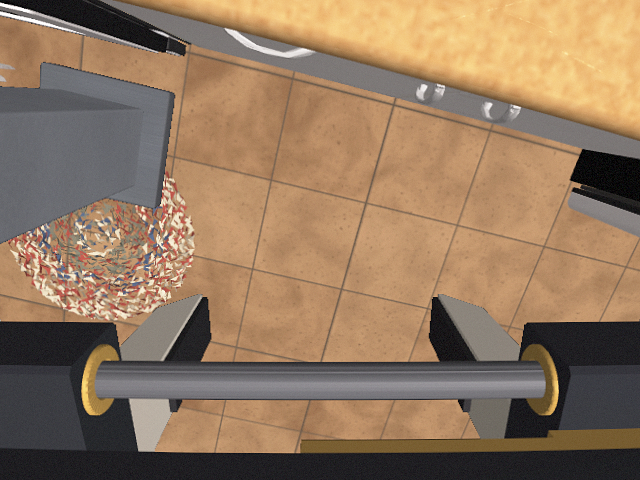

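The scene view has the blue lid top near px (414,262), on the middle jar, and the green trivet near (211,268). In the top view they are at about (404,203) and (234,320). Next I'll measure both.

```bash
cat > h.py <<'E'
import numpy as np,cv2
from scipy.spatial.transform import Rotation as R
def load(f):
    z=np.load(f); return z
def rays(z,uv):
    n=cv2.undistortPoints(np.array(uv,float).reshape(-1,1,2),z['K'],z['D']).reshape(-1,2)
    return np.c_[n,np.ones(len(n))]@R.from_rotvec(z['att']).as_matrix().T
def cloud(z):
    v,u=np.mgrid[:480,:640]
    r=rays(z,np.c_[u.ravel(),v.ravel()]); d=z['d'].reshape(-1,1)
    return (z['pos']+r*d).reshape(480,640,3)
def onz(z,uv,h):
    r=rays(z,uv); return z['pos']+r*((h-z['pos'][2])/r[:,2])[:,None]
def masks(z):
    hsv=cv2.cvtColor(z['im'],cv2.COLOR_RGB2HSV)
    return dict(blue=cv2.inRange(hsv,(105,150,60),(125,255,255)),green=cv2.inRange(hsv,(55,150,80),(78,255,255)),
      orange=cv2.inRange(hsv,(8,230,220),(18,255,255)),wood=cv2.inRange(hsv,(3,100,50),(14,220,200)))
def biggest(m):
    n,l,s,c=cv2.connectedComponentsWithStats(m)
    i=1+np.argmax(s[1:,4]); return l==i,s[i],c[i]
E
python3 - <<'E'
from h import *
P={}
for n in ['scene','top']:
    z=load(n+'0.npz'); C=cloud(z); M=masks(z)
    for k in ['blue','green']:
        m,s,c=biggest(M[k]); p=C[m]; p=p[z['d'][m]>0]
        zt=np.percentile(p[:,2],[5,50,90,98])
        t=p[p[:,2]>zt[3]-0.006]
        lo,hi=np.percentile(t[:,:2],1,axis=0),np.percentile(t[:,:2],99,axis=0)
        e=cv2.minEnclosingCircle(t[:,:2].astype(np.float32))
        print(n,k,s,c.round(1),'z',zt.round(4),'top mid',((lo+hi)/2).round(4),(hi-lo).round(4),'circ',np.round(e[0],4),round(e[1],4))
    # triangulation by trivet & lid top centroid
# tall things near, from both clouds
z=load('top0.npz');C=cloud(z)
for (u,v) in [(343,78),(395,72),(452,105),(300,112),(354,218),(404,200),(455,182),(340,318),(234,320),(290,240),(460,300),(163,138),(185,95)]:
    print((u,v),C[v,u].round(3),z['im'][v,u])
z=load('scene0.npz');C=cloud(z)
print('scene')
for (u,v) in [(458,152),(504,175),(541,232),(417,203),(360,240),(414,262),(473,285),(211,268),(349,336),(316,100)]:
    print((u,v),C[v,u].round(3),z['im'][v,u])
E
```

```text
scene blue [ 395  250   40   38 1252] [414.2 269. ] z [0.0815 0.1059 0.108  0.1087] top mid [ 0.555  -0.1111] [0.0509 0.0506] circ [ 0.5547 -0.1101] 0.0281
scene green [ 176  248   70   42 2296] [210.7 268.4] z [0.0062 0.0095 0.0108 0.0115] top mid [0.3973 0.2011] [0.1124 0.1122] circ [0.3969 0.2042] 0.0618
top blue [388 187  33  35 864] [403.9 204.1] z [0.095  0.1078 0.11   0.1115] top mid [ 0.5568 -0.1083] [0.05   0.0494] circ [ 0.5569 -0.1082] 0.0269
top green [ 200  286   68   68 3583] [233.3 319.8] z [0.0069 0.0103 0.0125 0.0139] top mid [0.4    0.2046] [0.1107 0.1097] circ [0.3999 0.2045] 0.0597
(343, 78) [ 0.746 -0.022  0.197] [251 226  23]
(395, 72) [ 0.755 -0.108  0.188] [ 29 126  59]
(452, 105) [ 0.708 -0.204  0.146] [251 232  34]
(300, 112) [0.755 0.051 0.073] [254 254 253]
(354, 218) [ 0.538 -0.021  0.108] [254 254 250]
(404, 200) [ 0.562 -0.108  0.108] [ 22 123 244]
(455, 182) [ 0.585 -0.199  0.108] [38 39 40]
(340, 318) [0.385 0.015 0.014] [255 169   0]
(234, 320) [0.399 0.202 0.015] [ 19 223  83]
(290, 240) [0.536 0.092 0.004] [73 45 24]
(460, 300) [ 0.393 -0.197  0.031] [148 145 137]
(163, 138) [0.695 0.281 0.148] [250 251 251]
(185, 95) [0.738 0.229 0.205] [ 92  98 102]
scene
(458, 152) [ 0.743 -0.028  0.194] [179 142  54]
(504, 175) [ 0.746 -0.114  0.182] [21 75 42]
(541, 232) [ 0.702 -0.212  0.142] [159 131  52]
(417, 203) [0.744 0.046 0.071] [236 235 230]
(360, 240) [ 0.535 -0.021  0.109] [228 231 221]
(414, 262) [ 0.553 -0.111  0.107] [ 37  91 194]
(473, 285) [ 0.57  -0.199  0.107] [30 31 34]
(211, 268) [0.395 0.197 0.009] [ 49 159  81]
(349, 336) [ 0.402 -0.14   0.077] [224 224 222]
(316, 100) [0.698 0.272 0.22 ] [79 84 90]
```

```bash
python3 - <<'E'
import cv2
a=cv2.imread('pics/top0.png')[150:290,290:500]
cv2.imwrite('pics/topc.png',cv2.resize(a,None,fx=3.8,fy=3.8,interpolation=cv2.INTER_CUBIC))
E
```

```text
(no output)
```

View pics/topc.png

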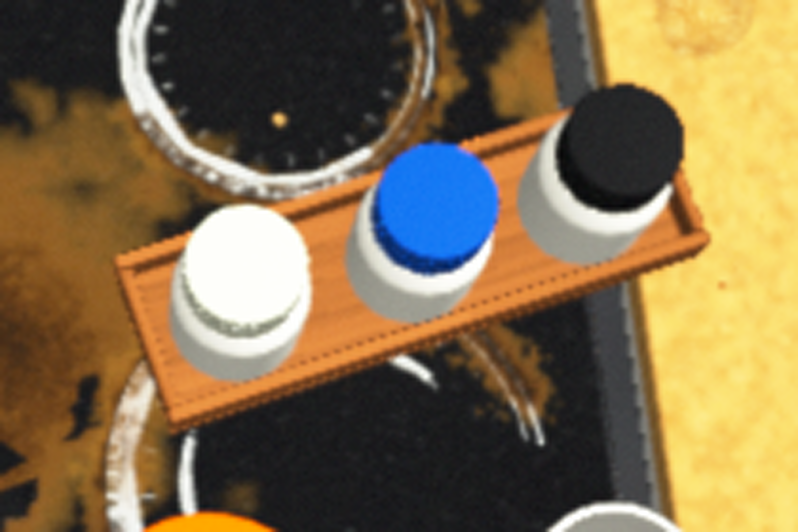

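Two views agree. The blue lid's axis is at about (0.556, -0.109) with its top at z≈0.108. The trivet centre is at about (0.399, 0.203) with its top at z≈0.010, and the caddy yaw is about +14°. The crop shows the blue lid in the middle at (435,205), with white and black on either side. I'll hover over it with the jaws at -16°.

Request:
step_arm(
  series=[
    [[0.072,0.02,0.025,0.0,4],[0.072,0.04,0.05,0.0,10],[0.072,0.408,0.498,0.0,60],[0.072,0.408,0.498,0.0,60],[0.072,0.408,0.498,0.0,60],[0.072,0.408,0.498,0.0,60],[0.072,0.408,0.498,0.0,60],[0.072,0.408,0.498,0.0,60],[0.072,0.408,0.498,0.0,60],[0.072,0.408,0.498,0.0,60],[0.072,0.408,0.498,0.0,60],[0.072,0.408,0.498,0.0,60],[0.072,0.408,0.498,0.0,60],[0.072,0.408,0.498,0.0,60],[0.072,0.408,0.498,0.0,60],[0.072,0.408,0.498,0.0,60],[0.072,0.408,0.498,0.0,60],[0.072,0.408,0.498,0.0,60],[0.072,0.408,0.498,0.0,60],[0.072,0.408,0.498,0.0,60]],
  ],
  squeeze=15,
)

```text
clock: 1.82
position: [0.5555, -0.1104, 0.2399]
ee_rot: [-2.515, -1.882, 0.003]
force: [0.0, -0.3, 0.3]
width: 0.784
```

```bash
python3 - <<'E'
from cell import observe, eyes, arm
from h import *
o=observe(); n='wrist'
p=eyes.camera_params(n); im,d=eyes.get_image(n)
cv2.imwrite("pics/wrist1.png",im[:,:,::-1]); np.savez("wrist1.npz",im=im,d=d,K=p["intrinsics"],D=p["distortion"],pos=p["position"],att=p["attitude"])
print(o['position'],o['ee_rot'],o['joints'].round(2),o['width'])
y=R.from_rotvec(o['ee_rot']).as_matrix()[:,1];print('jaw',np.degrees(np.arctan2(y[1],y[0])))
z=load('wrist1.npz');C=cloud(z);m,s,c=biggest(masks(z)['blue']);q=C[m];print(s,c)
t=q[q[:,2]>0.102]; print(np.percentile(q[:,2],[5,50,95]).round(4),cv2.minEnclosingCircle(t[:,:2].astype(np.float32)),(t[:,:2].min(0)+t[:,:2].max(0))/2)
E
```

```text
[ 0.55545038 -0.11038461  0.23988713] [-2.51463179 -1.88182502  0.00322182] [ 0.42  0.38 -0.44  1.69  0.18  1.11 -0.35] 0.7839241960075644
jaw -16.381362394727244
[ 283  186   79   83 5053] [321.92321393 227.03126855]
[0.0998 0.1077 0.1089] ((0.564541757106781, -0.08304805308580399), 0.05435224249958992) [ 0.55698208 -0.08329563]
```

View pics/wrist1.png

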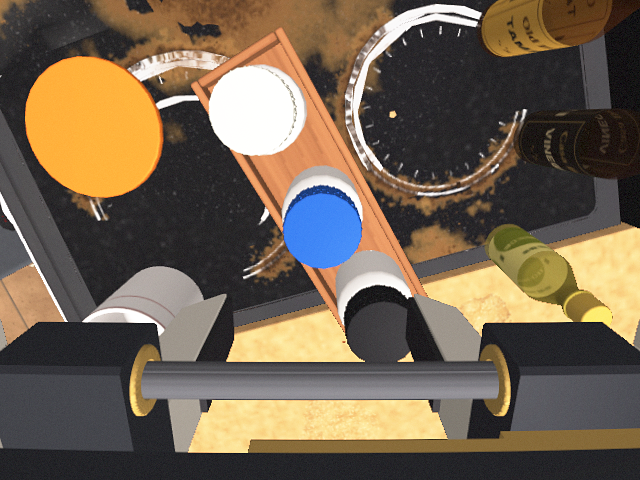

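The wrist view shows the blue lid top at about (322,229) between the jaws' planes, white at (257,110) and black at (380,322). I'll refine using an ellipse fit on the top face.

```bash
python3 - <<'E'
from h import *
for f in ['wrist1','top0','scene0']:
    z=load(f+'.npz');C=cloud(z);m,s,c=biggest(masks(z)['blue']);m=m&(abs(C[...,2]-.108)<.004)
    m,_,_=biggest(m.astype(np.uint8));h=cv2.findContours(m.astype(np.uint8),cv2.RETR_EXTERNAL,cv2.CHAIN_APPROX_NONE)[0][0]
    e=cv2.fitEllipse(h); q=onz(z,[e[0]],.108)[0]; w=onz(z,h.reshape(-1,2),.108)[:,:2]
    print(f,np.round(e[0],1),q.round(4),'circ',cv2.minEnclosingCircle(w.astype(np.float32)))
# triangulate from top and wrist
    globals()[f]=(z['pos'],rays(z,[e[0]])[0])
def tri(L):
    A=np.zeros((3,3));b=np.zeros(3)
    for p,r in L:
        r=r/np.linalg.norm(r);M=np.eye(3)-np.outer(r,r);A+=M;b+=M@p
    return np.linalg.solve(A,b)
print(tri([wrist1,top0]),tri([wrist1,top0,scene0]))
z=load('wrist1.npz'); a=onz(z,[(257,110),(380,325)],.108);print(a, np.degrees(np.arctan2(*(a[0]-a[1])[[1,0]]))-90)
E
```

```text
wrist1 [321.9 229.5] [ 0.5573 -0.1081  0.108 ] circ ((0.5572561025619507, -0.10885605961084366), 0.02729281596839428)
top0 [404.5 202.8] [ 0.5566 -0.1082  0.108 ] circ ((0.5569952130317688, -0.108060821890831), 0.027206437662243843)
scene0 [414.7 262. ] [ 0.5527 -0.113   0.108 ] circ ((0.552746057510376, -0.11253902316093445), 0.028921963647007942)
[ 0.55712253 -0.10855682  0.1062721 ] [ 0.55735395 -0.10911136  0.10417094]
[[ 0.54030107 -0.02247473  0.108     ]
 [ 0.57759468 -0.18967749  0.108     ]] 12.573682103987124
```

Request:
step_arm(
  series=[
    [[0.072,0.0015,0.002,-0.02,0],[0.072,0.0015,0.002,-0.05,0],[0.072,0.0015,0.002,-0.08,0],[0.072,0.0015,0.002,-0.105,0],[0.072,0.0015,0.002,-0.125,0],[0.072,0.0015,0.002,-0.137,0],[0.072,0.0015,0.002,-0.143,0],[0.072,0.0015,0.002,-0.143,0],[0.072,0.0015,0.002,-0.143,0]],
  ],
  squeeze=15,
)

```text
clock: 2.62
position: [0.5574, -0.1089, 0.0978]
ee_rot: [2.516, 1.881, -0.002]
force: [0.2, 0.4, 1.0]
width: 0.785
```

Request:
step_arm(
  series=[
    [[0.04,0,0,0,0],[0.04,0,0,0,0],[0.04,0,0,0,0],[0.04,0,0,0,0],[0.04,0,0,0,0],[0.04,0,0,0,0],[0.04,0,0,0,0]],
  ],
  squeeze=15,
)

```text
clock: 3.2
position: [0.5579, -0.109, 0.0987]
ee_rot: [2.515, 1.88, -0.001]
force: [-1.0, -0.0, 5.5]
width: 0.579
```

Gripped, with a 53 mm opening. Now I'll turn it anticlockwise by 60°.

Request:
step_arm(
  series=[
    [[0.04,0,0,0,3],[0.04,0,0,0,7],[0.04,0,0,0,12],[0.04,0,0,0,17],[0.04,0,0,0,22],[0.04,0,0,0,27],[0.04,0,0,0,32],[0.04,0,0,0,37],[0.04,0,0,0,42],[0.04,0,0,0,47],[0.04,0,0,0,52],[0.04,0,0,0,56],[0.04,0,0,0,59],[0.04,0,0,0,60],[0.04,0,0,0,60],[0.04,0,0,0,60]],
  ],
  squeeze=15,
)

```text
clock: 4.53
position: [0.558, -0.1091, 0.0988]
ee_rot: [1.241, 2.885, 0.001]
force: [-0.6, -0.9, 1.0]
width: 0.581
```

```bash
python3 - <<'E'
from cell import observe, eyes, arm
from h import *
o=observe();y=R.from_rotvec(o['ee_rot']).as_matrix()[:,1];print('jaw',np.degrees(np.arctan2(y[1],y[0])),o['force'],o['ft_torque'],o['joints'].round(2))
im,d=eyes.get_image('wrist');cv2.imwrite("pics/wrist2.png",im[:,:,::-1])
E
```

```text
jaw 43.454224930443594 [-0.61120275 -0.87985829  1.0022281 ] [-0.0437659  -0.11111264 -0.00259017] [ 0.56  0.59 -0.66  1.83  0.46  0.88  0.44]
```

View pics/wrist2.png

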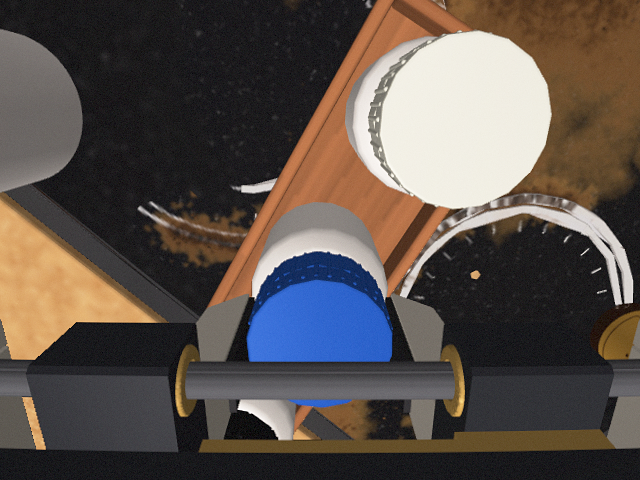

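The lid at (320,335) is centred between the pads, and the twist torque is near zero, so it turned freely. Next is a gentle straight lift.

Request:
step_arm(
  series=[
    [[0.04,0,0,0.001,0],[0.04,0,0,0.003,0],[0.04,0,0,0.006,0],[0.04,0,0,0.008,0],[0.04,0,0,0.008,0]],
  ],
  squeeze=15,
)

```text
clock: 5.0
position: [0.5583, -0.109, 0.1073]
ee_rot: [1.24, 2.884, 0.001]
force: [0.4, -0.8, -0.6]
width: 0.583
```

Request:
step_arm(
  series=[
    [[0.04,0,0,0.005,0],[0.04,0,0,0.012,0],[0.04,0,0,0.022,0],[0.04,0,0,0.034,0],[0.04,0,0,0.048,0],[0.04,0,0,0.062,0],[0.04,0,0,0.074,0],[0.04,0,0,0.08,0],[0.04,0,0,0.08,0],[0.04,0,0,0.08,0]],
  ],
  squeeze=15,
)

```text
clock: 5.83
position: [0.5584, -0.1092, 0.1876]
ee_rot: [1.24, 2.883, 0.0]
force: [-1.0, -0.3, -1.6]
width: 0.582
```

```bash
python3 - <<'E'
from cell import observe, eyes, arm
from h import *
o=observe();print(o['position'],o['force'],o['width'])
im,d=eyes.get_image('scene');cv2.imwrite("pics/scene3.png",im[:,:,::-1])
E
```

```text
[ 0.55835963 -0.10919863  0.1875835 ] [-0.96939804 -0.3395283  -1.63421993] 0.5822337199701088
```

View pics/scene3.png

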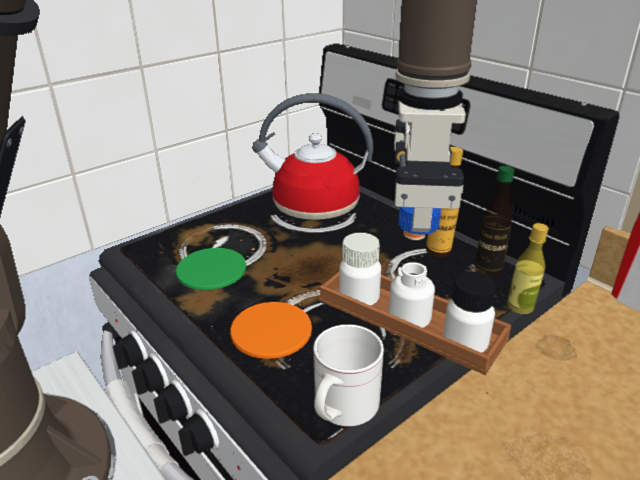

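The lid is in the jaws at (418,222), and the open neck shows at (412,270). I'll carry it to the trivet.

Request:
step_arm(
  series=[
    [[0.04,-0.004,0.008,0,0],[0.04,-0.012,0.024,0,0],[0.04,-0.025,0.049,0,0],[0.04,-0.039,0.077,0,0],[0.04,-0.053,0.105,0,0],[0.04,-0.067,0.132,0,0],[0.04,-0.081,0.16,0,0],[0.04,-0.095,0.187,0,0],[0.04,-0.109,0.214,0,0],[0.04,-0.123,0.242,0,0],[0.04,-0.136,0.268,0,0],[0.04,-0.147,0.289,0,0],[0.04,-0.155,0.304,0,0],[0.04,-0.159,0.312,0,0],[0.04,-0.159,0.312,0,0],[0.04,-0.159,0.312,0,0],[0.04,-0.159,0.312,0,0]],
  ],
  squeeze=15,
)

```text
clock: 7.3
position: [0.3994, 0.2016, 0.1866]
ee_rot: [1.243, 2.884, -0.001]
force: [-0.4, 0.2, -0.3]
width: 0.581
```

```bash
python3 - <<'E'
from cell import observe, eyes, arm
from h import *
o=observe();print(o['position'],o['force'],o['width'],o['joints'].round(2))
p=eyes.camera_params('scene');im,d=eyes.get_image('scene');cv2.imwrite("pics/scene4.png",im[:,:,::-1])
np.savez("scene4.npz",im=im,d=d,K=p["intrinsics"],D=p["distortion"],pos=p["position"],att=p["attitude"])
z=load('scene4.npz');C=cloud(z);m,s,c=biggest(masks(z)['blue']);q=C[m];print(s,c,np.percentile(q,[2,50,98],axis=0).round(4))
E
```

```text
[0.39941364 0.20158292 0.18662774] [-0.38845513  0.20230411 -0.25604611] 0.5805327962596449 [ 0.11  0.33 -0.85  2.01  0.31  0.94 -0.14]
[190 160  27  32 430] [207.1627907  175.56976744] [[0.3807 0.172  0.1684]
 [0.4021 0.1767 0.1895]
 [0.4202 0.2112 0.1966]]
```

View pics/scene4.png

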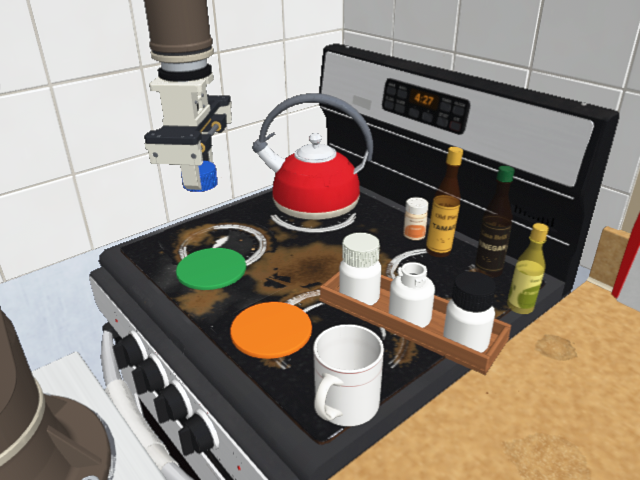

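Request:
step_arm(
  series=[
    [[0.04,0,0.001,-0.008,0],[0.04,0,0.001,-0.024,0],[0.04,0,0.001,-0.048,0],[0.04,0,0.001,-0.075,0],[0.04,0,0.001,-0.1,0],[0.04,0,0.001,-0.12,0],[0.04,0,0.001,-0.135,0],[0.04,0,0.001,-0.145,0],[0.04,0,0.001,-0.15,0],[0.04,0,0.001,-0.152,0],[0.04,0,0.001,-0.152,0],[0.04,0,0.001,-0.152,0]],
  ],
)

```text
clock: 8.35
position: [0.4, 0.2027, 0.0353]
ee_rot: [1.244, 2.882, 0.0]
force: [0.7, -0.7, 0.5]
width: 0.583
```

Request:
step_arm(
  series=[
    [[0.04,0,0,-0.001,0],[0.04,0,0,-0.002,0],[0.04,0,0,-0.003,0],[0.04,0,0,-0.0035,0],[0.04,0,0,-0.0035,0]],
  ],
)

```text
clock: 8.77
position: [0.4, 0.2027, 0.0318]
ee_rot: [1.244, 2.882, 0.0]
force: [0.7, -0.2, 0.8]
width: 0.584
```

Request:
step_arm(
  series=[
    [[0.04,0,0,-0.0005,0],[0.04,0,0,-0.001,0],[0.04,0,0,-0.0015,0],[0.04,0,0,-0.0015,0]],
  ],
)

```text
clock: 9.1
position: [0.4001, 0.2026, 0.0306]
ee_rot: [1.243, 2.882, -0.0]
force: [-1.7, -0.9, 7.0]
width: 0.581
```

Contact at 7 N upward, at the expected height. I'll release and retreat straight up.

Request:
step_arm(
  series=[
    [[0.056,0,0,0,0],[0.06,0,0,0,0],[0.066,0,0,0,0],[0.075,0,0,0,0],[0.08,0,0,0,0],[0.08,0,0,0,0],[0.08,0,0,0.01,0],[0.08,0,0,0.03,0],[0.08,0,0,0.055,0],[0.08,0,0,0.085,0],[0.08,0,0,0.115,0],[0.08,0,0,0.145,0],[0.08,0,0,0.17,0],[0.08,0,0,0.18,0],[0.08,0,0,0.18,0],[0.08,0,0,0.18,0]],
  ],
)

```text
clock: 10.43
position: [0.4001, 0.2024, 0.2106]
ee_rot: [1.244, 2.881, 0.0]
force: [-0.4, -0.2, 0.3]
width: 0.872
```

```bash
python3 - <<'E'
from cell import observe, eyes, arm
from h import *
o=observe();print(o['clock'],o['position'],o['force'],o['width'])
for n in ['scene','wrist','top']:
    p=eyes.camera_params(n);im,d=eyes.get_image(n);cv2.imwrite(f"pics/{n}5.png",im[:,:,::-1])
    np.savez(n+"5.npz",im=im,d=d,K=p["intrinsics"],D=p["distortion"],pos=p["position"],att=p["attitude"])
    z=load(n+'5.npz');C=cloud(z);M=masks(z)
    try:
        m,s,c=biggest(M['blue']);q=C[m];t=q[q[:,2]>np.percentile(q[:,2],95)-.005]
        print(n,s,c,np.percentile(q[:,2],[2,50,98]).round(4),'lid',((t.min(0)+t.max(0))/2).round(4))
        g,s,c=biggest(M['green']);q=C[g];print(' trivet',((q.min(0)+q.max(0))/2).round(4),s)
    except Exception as e: print(n,e)
E
```

```text
10.4333 [0.40008515 0.20237263 0.21061691] [-0.39269565 -0.22486085  0.25368303] 0.871540277624268
scene [194 244  33  31 869] [209.94361335 258.66398159] [0.0112 0.0377 0.0414] lid [ 0.2279 -0.1503  0.2925]
 trivet [ 0.2452 -0.1272  0.2751] [ 176  249   70   41 1495]
wrist [ 286  179   70   74 3976] [320.45171026 215.68712274] [0.0239 0.0397 0.0413] lid [0.3834 0.219  0.1947]
 trivet [0.4006 0.2037 0.1772] [  252   135   142   140 10266]
top attempt to get argmax of an empty sequence
```

View pics/scene5.png

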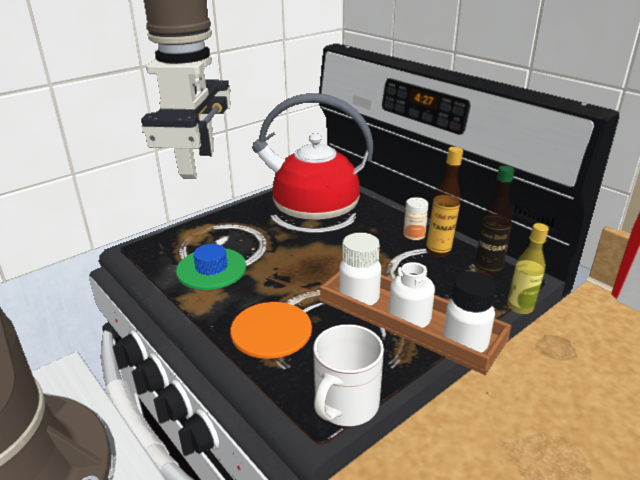

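View pics/wrist5.png

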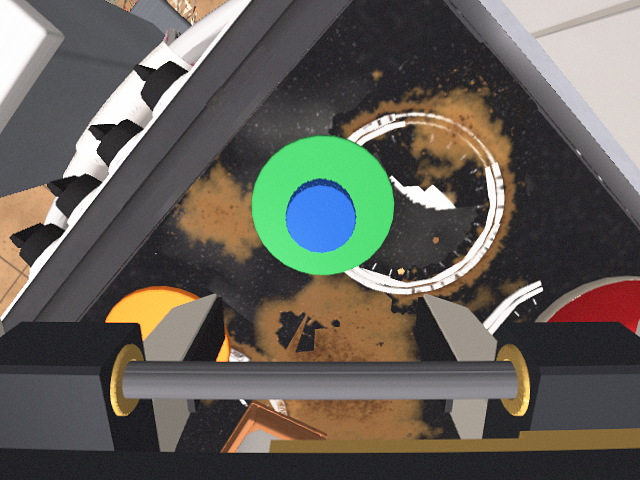

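The lid at (321,217) stands upright on the green trivet (centre 322,206), with its top at z≈0.040, so it rests flat on the 10 mm trivet. The remaining offset in the picture is mostly parallax. The white and black lids look unchanged, and nothing touches the gripper.

```bash
python3 - <<'E'
from h import *
z=load('wrist5.npz');M=masks(z)
print(onz(z,[(321,219)],.04), onz(z,[(322.5,205)],.01))
a=load('scene0.npz')['im'].astype(int);b=load('scene5.npz')['im'].astype(int)
for n,(u0,u1,v0,v1) in dict(white=(338,384,230,270),black=(448,500,268,310)).items(): print(n,abs(a-b)[v0:v1,u0:u1].mean())
from cell import arm
print(arm.sign_off())
E
```

```text
[[0.39927729 0.20231703 0.04      ]] [[0.39750879 0.20610339 0.01      ]]
white 3.747826086956522
black 1.5616605616605617
the job is handed in; nothing more can be done
None
```

The blue lid is off its jar and stands the right way up near the middle of the green trivet. I handed the job in after about 10.5 s of robot time; sign-off gives no verdict.

**What I did:** I gripped the lid from above, turned it anticlockwise 60°, lifted it straight off, set it on the trivet until light contact (about 7 N), then opened the jaws and backed off upwards.

**Last checks:**
- **Placement:** the lid centre is about 4 mm from the trivet centre in the wrist view.
- **Upright:** the lid's top is at z ≈ 0.040 m, which fits it standing flat on the 10 mm trivet.
- **White and black lids:** they look unchanged between the first and last scene pictures, but I did not measure their poses.
- **Robot:** the gripper was clear of everything, with wrist force near zero.

**Disagreements and gaps:**
- **Scene camera:** it placed the blue lid about 5–6 mm away from where the other two views did. I used the top and wrist views, and the grip came out centred.
- **Top camera:** my final check in the top view found no blue lid. I did not open that picture, so the placement rests on the wrist and scene views.
- **Lid rotation:** I did not measure the lid's turn directly. I judged it from the near-zero twist torque and the free lift.

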